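# Press a filter cartridge's plug home in a ratchet clamp

## Task

The orange end plug of the filter cartridge is not yet pushed in: press it home with the blue bench clamp. Lay the cartridge in the clamp's two black saddles with the plug towards the moving jaw, pump the black trigger lever until the plug's flange sits flush against the cartridge, then press the red release lever so that the jaw slides fully back. Leave the cartridge lying in the saddles and the things standing around where they are.

Things in the scene. Friction and masses are not known exactly. Their poses are not given: they have to be found in the camera images.
- clamp: Bench ratchet clamp, fixed, blue and aluminium; base plate 285 x 70 x 12 mm. Origin on the bench under the open bay; x points from the moving jaw to the fixed anvil (pressing direction, horizontal), z up. At x = +70 mm the anvil's face (anvil 62 mm high); -82 to -170 mm the housing (60 mm wide, 79 mm high, trigger hinge up to 96 mm); behind it the red release lever.
- seat (a point): Point on the clamp's pressing axis, 10 mm ahead of its origin, 35 mm above the bench: lay the cartridge's centre here (+-10 mm along x is fine; the jaw pushes it on to the anvil). Axes as the clamp's. Two black U saddles 14 mm long, centred 24 mm behind and 34 mm ahead of it: floor 16 mm above the bench, 45 mm between walls, which flare out above 30 mm to 68 mm across at 41 mm high.
- cartridge_center (a point): Centre of the body of the loose filter cartridge (165 g): white block with green band, 80 mm long (its x), 38 x 38 mm across, z up, lying at the start on a grey stand 66 x 32 mm, 30 mm high (centre 49 mm above the bench). The orange plug stands out of its -x end: laid rightly, its x points as the clamp's x. Resting in the saddles its centre is 35 mm above the bench.
- plug_face (a point): Centre of the outer face of the orange round plug flange (33 mm diameter, 8 mm thick) at the cartridge's -x end: 62 mm from the cartridge's centre when fully out, 48 mm when home.
- plug (a joint): How far the plug is pushed in, m: 0 fully out, 0.014 home (flange flush against the body). Stiff: about 4 N to move; it stays where it is left.
- jaw (a joint): Advance of the moving jaw, m: 0 fully back (face 63 mm behind the clamp's origin, bay 133 mm long), at most 0.052. Jaw 64 mm high, 40 mm wide. With the cartridge against the anvil the plug is home at about 0.045. A ratchet in 10 mm steps holds it; while the release lever is pressed a spring draws it back in about a second.
- trigger (a joint): Trigger lever, rad: 0 up (at rest), 0.45 fully down; sprung, it comes back up when let go. A full stroke moves the jaw 20 mm (half a stroke 10 mm or nothing), so three or more strokes are needed; let it come fully up between strokes. Takes 3 to 13 N at the pad; once the plug is home it goes hard before the bottom.
- trigger_pad (a point): Centre of the top of the trigger's black pad (34 mm wide, 40 mm long), 123 mm above the bench at rest, rising forwards at 0.48 rad. Push straight down here: it sinks about 31 mm and moves about 6 mm forward (clamp's x). A small lip bounds its far end, 18 mm on. Hinge: 56 mm behind the pad's centre, 88 mm above the bench.
- release (a joint): Red release lever, rad: 0 up (at rest), 0.26 fully down; sprung. The jaw is freed beyond about 0.17 while the trigger is up.
- release_pad (a point): Centre of the top of the red release pad (36 mm wide, 28 mm long) at the rear end of the clamp, 195 mm behind its origin, 74 mm above the bench at rest. Push down 8 to 10 mm (5 to 12 N) and hold for a second.
- stand: Low fixed grey stand (66 x 32 mm on top, 30 mm high, black foot) on which the cartridge lies at the start; origin on the bench under its centre. Mind the stereotaxic frame beside it: its right arm reaches over the bench at x 0.53 to 0.61, as far as y = -0.32, 0.19 to 0.33 m high; carry the cartridge round in front of that (about x 0.38, y -0.36, at 0.2 m) and over the trigger.
- cement: Bystander: white dropper bottle with a blue top, 34 mm wide, 83 mm high, origin under its centre.
- gauze: Bystander: pack of gauze 54 x 54 x 15 mm, origin under its centre.
- pen: Bystander: black and white marker pen, 135 mm long (its y), 16 mm thick, origin under its centre.
- glass: Bystander: small glass beaker, 43 mm wide, 52 mm high, origin under its centre.
There are look-alikes about, which are no part of the job. What is shaped like the part that bears cartridge_center but pink is not meant.

How it is judged:
By the outcome, as a careful person would: the job done as asked, in the order asked, and still so for the second after the job is handed in, with the robot touching nothing.
It also fails if it takes over 58 s, if anything falls off the work surface, if the arm or the gripper's body presses on something with over 40 N, if the wrist force passes 120 N, or if a joint passes its speed limit or range.

## Robot

A 6-joint arm with a two-finger parallel gripper is mounted at the origin on a cart in front of the work surface, level with it; the furniture and walls round the work are solid. World frame = base frame: x ahead of the robot, y to its left, z up, the work surface at z = 0. Lengths are in m, angles in rad, forces in N, time in s.
With the tool pointing down it reaches from about 0.325 to 0.775 m from the base axis. Payload 5.5 kg.
Tool frame: the origin (TCP) lies on the mounting face of the last link; the fingertips stand 182 mm ahead of it and the grasp point (between the pads) lies 163 mm ahead of it; z points along the fingers, y is the direction in which the jaws open and shut (so a half turn about z gives the same grasp; the last joint's range is limited). The gripper opens to 88 mm and grips with 3 to 60 N. Pads are 20 mm wide; open, the fingers measure 115 mm over their backs; the gripper's body (75 mm by 178 mm) begins 61 mm behind the grasp point.
Start: joints at [-1.336, 0.091, 1.231, -0, 1.82, -0.057], TCP at [0.173, -0.575, 0.405] pointing down, gripper open.
Joint ranges: [-2.87, 2.87], [-0.86, 2.18], [0.17, 2.46], [-1.51, 4.65], [0.06, 2.69], [-2.65, 2.65]. Speed limits (rad/s): [2.57, 2.57, 3.01, 3.14, 3.14, 3.14].

## Interface

Orientations are given as a unit quaternion [x, y, z, w].
In Python, from workcell import readout, optics, arm gives the robot as it stands.
- The arm moves only by the tool apply_moves, never from a script. Its argument "commands" is a list that holds one entry, the list of rows, each a list of 4 numbers: the shift along the world's x, y, z in cm, then the turn about the world's z in rad. A call has 1 to 20 rows; each row shifts and turns the commanded pose from where the row before left it; what a row does not reach is not made up. A row lasts 1/8 s, in which the tool goes at most 62.5 mm and 10.7 degrees, less where a joint would pass 70% of its speed; a pose out of reach is approached as far as the arm can. A call with a gripper value outside its range is refused whole. "claw" is the opening in per cent of the stroke, from 0 (shut) to 100 (fully open), set as the call begins (left out, the last holds). The fingers move at their own pace and stop on an object; "newtons" is the grip in N (left out, the last holds). Time passes only in rows, so rows that do not move let the fingers close. It gives the time, the measured TCP pose, the force and the opening at its end, in the units of the state.
- readout.get_state(): the state, without advancing time (a new reading comes with each control period).
- optics.read_camera(name): name is "side" or "top"; returns a dict with "color" (400x640x3 uint8, blue, green, red), "mtx" (3x3 intrinsics, pixels), "camera_from_world" (4x4, takes a point from world to camera coordinates). Camera axes: x right, y down, z forward; pixel columns grow to the right and rows downward; lengths in m; the calibration is good to about 2 mm. A picture is of the moment at which its call begins. There is no depth.
- arm.close_job(): hands the job in, once; it reports no verdict.
The state is a dict: "time": time; "joints": joint angles; "qvel": joint speeds; "joint_torque": joint torques, N m; "tcp_pos": TCP position; "ee_rot": TCP orientation; "contact_force": force on the tool from outside, world axes, zero at the start; "moment": the same for the moment, N m; "gripper_width": finger opening in m.
Only numpy, scipy, OpenCV 4.12 (cv2) and the standard library are available. Lean on these libraries where they do the work, as an engineer would, in place of code of your own. Each camera call takes 0.05 s, during which the arm holds its last target.

## Working session

There is one attempt and no reset: what is moved stays moved. The work goes in short steps, Python scripts to look and compute and a tool call to move; the robot and the scene stay as the last step left them, time stands still between calls to the robot, and variables do not carry over. Pictures are saved under pics/ and viewed, and the job is handed in when it is done.

Besides the shell and the picture viewer there is one more tool, called after ">>>" as a command line: name --argument value ..., lists and objects as JSON in quotes. apply_moves: Moves the arm, as the interface text tells. Its arguments: {"type":"object","properties":{"commands":{"type":"array","items":{"type":"array","items":{"type":"array","items":{"type":"number"}}}},"claw":{"type":"number"},"newtons":{"type":"number"}},"required":["commands"]}

```bash
mkdir -p pics; python3 - <<'E'
from workcell import readout, optics
import cv2, numpy as np
s=readout.get_state(); print(s['time'],s['tcp_pos'],s['ee_rot'],s['gripper_width'])
for n in ['side','top']:
    c=optics.read_camera(n); cv2.imwrite(f'pics/{n}0.png',c['color']); 
    T=np.array(c['camera_from_world']); print(n,np.array(c['mtx']).round(1).tolist(),T.round(3).tolist(), (-T[:3,:3].T@T[:3,3]).round(3))
    np.savez(f'{n}0.npz',img=c['color'],K=c['mtx'],T=T)
E
```

```text
0.0 [ 0.17262229 -0.57468871  0.40354201] [ 9.89375271e-01  1.45381203e-01 -7.79052404e-05 -9.34742412e-04] 0.08784856961675051
side [[404.5, 0.0, 314.7], [0.0, 404.5, 190.8], [0.0, 0.0, 1.0]] [[-0.93, -0.366, 0.022, 0.376], [-0.228, 0.53, -0.817, 0.236], [0.287, -0.765, -0.577, 1.061], [0.0, 0.0, 0.0, 1.0]] [0.099 0.824 0.797]
top [[452.6, 0.0, 318.5], [0.0, 452.6, 206.3], [0.0, 0.0, 1.0]] [[0.003, -1.0, -0.015, -0.07], [-0.994, -0.002, -0.11, 0.455], [0.11, 0.016, -0.994, 1.312], [0.0, 0.0, 0.0, 1.0]] [ 0.308 -0.09   1.353]
```

View pics/side0.png

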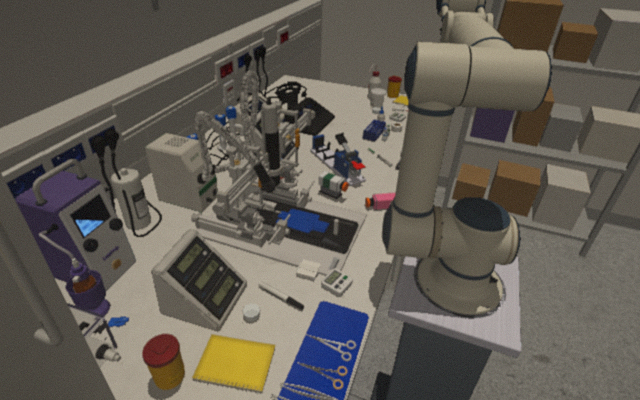

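View pics/top0.png

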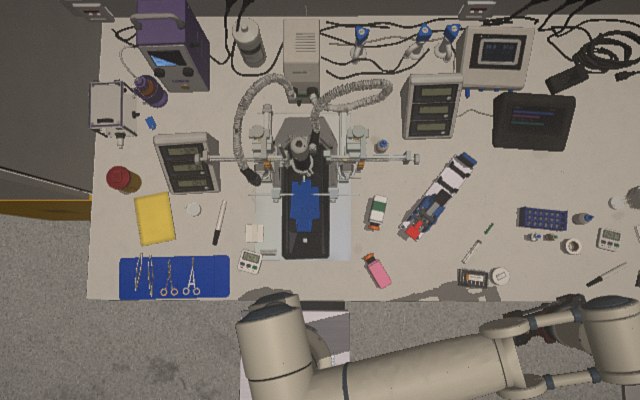

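The top view shows the green-banded cartridge at about (377,211), with the pink decoy at (378,270). The clamp runs from the red lever at (414,231) to the anvil at (465,160). I'll zoom in.

```bash
python3 - <<'E'
import cv2
a=cv2.imread('pics/top0.png')[140:300,340:500]; cv2.imwrite('pics/topz.png',cv2.resize(a,(600,600),interpolation=cv2.INTER_CUBIC))
a=cv2.imread('pics/side0.png')[115:220,295:415]; cv2.imwrite('pics/sidez.png',cv2.resize(a,None,fx=5.5,fy=5.5,interpolation=cv2.INTER_CUBIC))
E
```

```text
(no output)
```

View pics/topz.png

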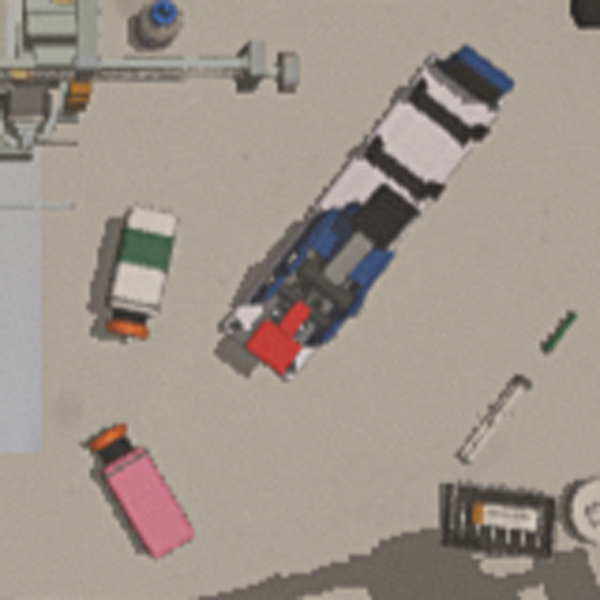

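View pics/sidez.png

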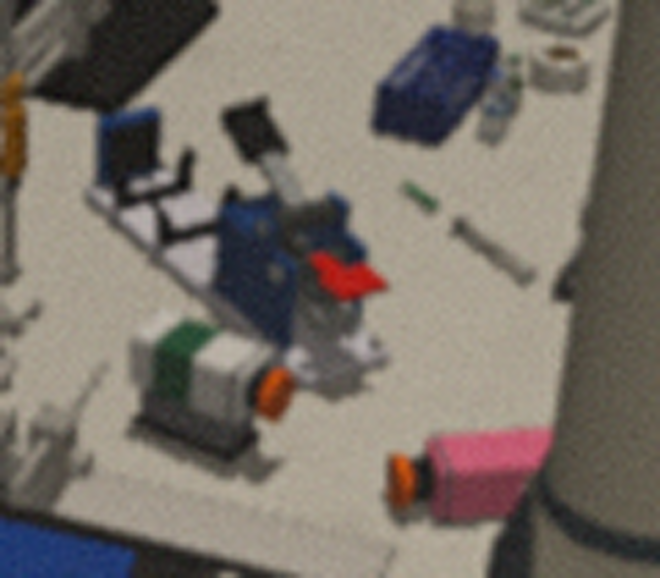

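```bash
cat > h.py <<'E'
import numpy as np, cv2
def load(n,k='0'):
    d=np.load(f'{n}{k}.npz'); return d['img'],d['K'],d['T']
def ray(K,T,uv):
    d=np.linalg.inv(K)@np.array([uv[0],uv[1],1.]); return -T[:3,:3].T@T[:3,3], T[:3,:3].T@d
def onz(K,T,uv,z):
    o,d=ray(K,T,uv); return o+d*(z-o[2])/d[2]
def tri(A,B):
    (o1,d1),(o2,d2)=A,B
    d1=d1/np.linalg.norm(d1);d2=d2/np.linalg.norm(d2)
    s=np.linalg.lstsq(np.c_[d1,-d2],o2-o1,rcond=None)[0]
    p,q=o1+s[0]*d1,o2+s[1]*d2
    return (p+q)/2,np.linalg.norm(p-q)
def proj(K,T,p):
    q=T[:3,:3]@np.asarray(p)+T[:3,3]; q=K@q; return q[:2]/q[2]
def comp(m,roi):
    x0,y0,x1,y1=roi; z=np.zeros_like(m); z[y0:y1,x0:x1]=m[y0:y1,x0:x1]
    n,l,st,c=cv2.connectedComponentsWithStats(z)
    return [(st[i].tolist(),c[i].round(2).tolist()) for i in range(1,n) if st[i][4]>8]
E
python3 - <<'E'
from h import *
rois={'top':(340,140,500,300),'side':(295,115,415,220)}
for n in rois:
    im,K,T=load(n); hsv=cv2.cvtColor(im,cv2.COLOR_BGR2HSV)
    for nm,lo,hi in [('red',(0,180,120),(5,255,255)),('red2',(172,180,120),(180,255,255)),('orange',(6,170,120),(18,255,255)),('green',(45,80,30),(90,255,255)),('blue',(100,120,40),(125,255,255)),('black',(0,0,0),(180,255,60))]:
        print(n,nm,comp(cv2.inRange(hsv,lo,hi),rois[n]))
E
```

```text
top red [([416, 221, 6, 7, 20], [418.2, 223.95]), ([406, 226, 13, 13, 47], [412.32, 231.81])]
top red2 []
top orange [([369, 226, 10, 3, 21], [373.43, 227.05]), ([365, 254, 8, 6, 21], [368.52, 256.29])]
top green []
top blue [([381, 141, 6, 5, 21], [383.43, 142.95]), ([464, 153, 12, 11, 28], [469.14, 157.93]), ([424, 202, 5, 6, 15], [426.13, 204.4]), ([434, 207, 9, 9, 24], [438.21, 210.33])]
top black [([493, 140, 7, 7, 47], [496.13, 142.89]), ([457, 155, 16, 12, 76], [464.84, 160.83]), ([449, 162, 20, 16, 69], [457.81, 170.35]), ([438, 177, 20, 15, 63], [446.48, 185.46]), ([431, 190, 20, 16, 147], [441.4, 197.35]), ([370, 223, 9, 3, 15], [373.67, 223.87]), ([422, 227, 5, 5, 10], [424.0, 229.1]), ([367, 257, 8, 6, 24], [370.33, 259.5]), ([485, 279, 2, 9, 9], [485.89, 283.0]), ([461, 282, 7, 4, 13], [464.15, 283.92])]
side red [([352, 161, 12, 8, 53], [357.09, 165.08])]
side red2 []
side orange [([342, 182, 5, 7, 17], [344.06, 184.41]), ([367, 198, 3, 7, 17], [368.12, 200.82])]
side green [([325, 174, 8, 7, 34], [328.18, 176.74])]
side blue [([373, 121, 11, 8, 36], [377.97, 124.03]), ([314, 135, 9, 5, 17], [317.35, 136.41]), ([336, 152, 8, 5, 25], [339.04, 153.92]), ([295, 209, 25, 11, 193], [305.16, 215.33])]
side black [([297, 115, 5, 4, 14], [298.43, 116.14]), ([301, 115, 33, 21, 361], [317.12, 124.0]), ([378, 124, 7, 11, 18], [381.83, 128.72]), ([363, 131, 16, 10, 98], [369.8, 135.72]), ([336, 134, 11, 10, 66], [340.38, 138.3]), ([313, 137, 11, 16, 113], [317.9, 143.0]), ([321, 143, 9, 9, 20], [325.85, 147.95]), ([324, 151, 37, 27, 350], [343.87, 162.09]), ([320, 179, 22, 20, 172], [328.64, 189.94]), ([340, 182, 3, 7, 12], [340.83, 185.33]), ([371, 198, 3, 8, 19], [371.84, 201.89]), ([384, 201, 31, 19, 185], [396.41, 211.77]), ([295, 205, 41, 15, 133], [317.17, 213.95])]
```

```bash
python3 - <<'E'
import cv2
def z(src,x0,y0,x1,y1,f,out):
    a=cv2.imread(src)[y0:y1,x0:x1]; b=cv2.resize(a,None,fx=f,fy=f,interpolation=cv2.INTER_CUBIC)
    for x in range(x0,x1,10):
        cv2.line(b,((x-x0)*f,0),((x-x0)*f,6),(0,255,255),1); cv2.putText(b,str(x),((x-x0)*f,18),0,.4,(0,255,255),1)
    for y in range(y0,y1,10):
        cv2.line(b,(0,(y-y0)*f),(6,(y-y0)*f),(0,255,255),1); cv2.putText(b,str(y),(8,(y-y0)*f+4),0,.4,(0,255,255),1)
    cv2.imwrite(out,b)
z('pics/top0.png',430,145,485,215,8,'pics/tA.png')
z('pics/top0.png',360,185,430,245,9,'pics/tB.png')
z('pics/side0.png',308,128,378,198,8,'pics/sA.png')
E
```

```text
(no output)
```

View pics/tA.png

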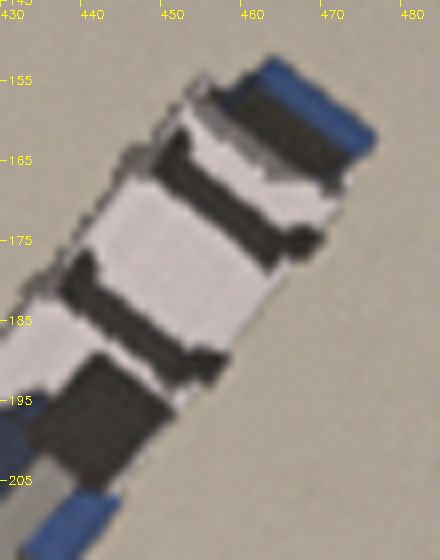

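View pics/tB.png

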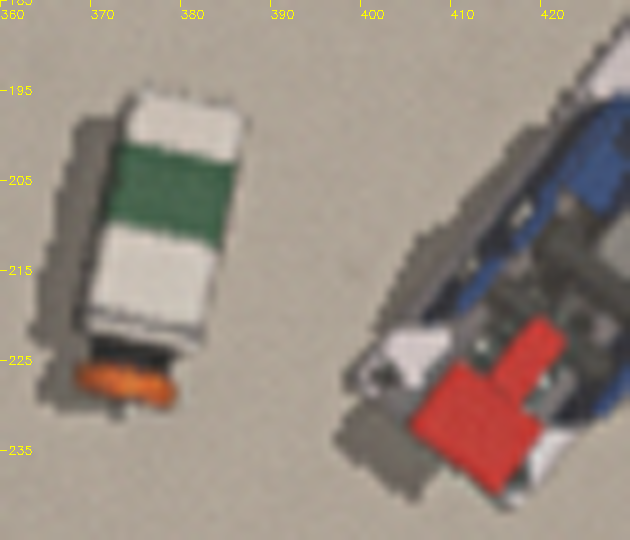

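View pics/sA.png

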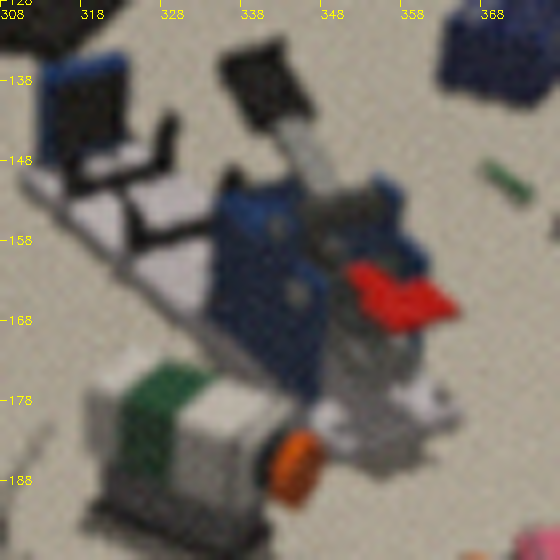

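```bash
python3 - <<'E'
from h import *
it,Kt,Tt=load('top'); is_,Ks,Ts=load('side')
o=.45
rt=lambda u,v: ray(Kt,Tt,(u-o,v-o)); rs=lambda u,v: ray(Ks,Ts,(u-o,v-o))
zt=lambda x,y,x0,y0,f:(x0+x/f,y0+y/f)
A=lambda x,y:zt(x,y,430,145,8); B=lambda x,y:zt(x,y,360,185,9); S=lambda x,y:zt(x,y,308,128,8)
P=lambda n,a,b:print(n,*[np.round(v*1000,1) for v in tri(rt(*a),rs(*b))])
P('trigpad',A(99,420),S(270,85))
P('relpad',B(476,426),S(415,305))
P('green front-left top',B(118,143),S(170,362))   # far/left
P('green front right',B(236,165),S(222,362))
P('plug',B(127,385),S(295,468))
P('anvil top L',A(275,55),S(45,65)); P('anvil topR',A(378,138),S(125,55))
P('saddle1 R tip',A(315,240),S(172,118)); 
H=lambda n,a,z:print(n,(onz(Kt,Tt,(a[0]-o,a[1]-o),z)*1000).round(1))
H('rel',B(476,426),.074);H('trig',A(99,420),.123)
H('s1L',A(180,135),.041);H('s1R',A(315,238),.041);H('s2L',A(85,258),.041);H('s2R',A(218,362),.041)
H('anvL',A(275,55),.062);H('anvR',A(378,138),.062);H('anvL2',A(258,68),.062);H('anvR2',A(358,155),.062)
for n,q in dict(fl=(137,95),fr=(243,110),rl=(90,312),rr=(203,335),gfl=(118,143),gfr=(236,165),gbr=(220,245),gbl=(105,222)).items(): H(n,B(*q),.068)
H('plug c',B(127,385),.049)
E
```

```text
trigpad [ 468.3 -408.2  122.7] 3.9
relpad [ 375.7 -335.9   71.9] 4.0
green front-left top [ 455.6 -224.8   89.4] 18.7
green front right [ 448.7 -264.7   68.1] 23.9
plug [ 391.5 -228.7   50.5] 0.4
anvil top L [ 608.1 -490.3   64.4] 5.6
anvil topR [ 579.8 -528.3   57.6] 4.2
saddle1 R tip [ 546.7 -510.3   38.4] 2.3
rel [ 377.6 -335.    74. ]
trig [ 470.2 -407.7  123. ]
s1L [ 586.4 -461.2   41. ]
s1R [ 548.1 -509.3   41. ]
s2L [ 540.7 -425.3   41. ]
s2R [ 502.3 -472.6   41. ]
anvL [ 611.4 -490.4   62. ]
anvR [ 580.9 -526.4   62. ]
anvL2 [ 606.6 -484.1   62. ]
anvR2 [ 574.7 -519.    62. ]
fl [ 482.8 -230.9   68. ]
fr [ 478.  -264.4   68. ]
rl [ 413.6 -215.3   68. ]
rr [ 406.4 -250.9   68. ]
gfl [ 467.4 -224.7   68. ]
gfr [ 460.4 -261.9   68. ]
gbr [ 434.9 -256.6   68. ]
gbl [ 442.2 -220.3   68. ]
plug c [ 391.8 -228.8   49. ]
```

```bash
python3 - <<'E'
from h import *
it,Kt,Tt=load('top')
u=np.array([.979,-.204,0]);v=np.array([.204,.979,0]);c=np.array([.446,-.2405,.068])
def samp(p):
    q=proj(Kt,Tt,p); return cv2.getRectSubPix(it,(1,1),(float(q[0]),float(q[1])))[0,0]
for s in range(-70,56,3):
    m=np.mean([samp(c+u*s/1000+v*w/1000) for w in (-8,-4,0,4,8)],axis=0); print(s,m.round().astype(int),end=' ')
print()
for off in (-15,25):
  for w in range(-32,33,3):
    m=np.mean([samp(c+u*(off+k)/1000+v*w/1000) for k in (-6,0,6)],axis=0); print(w,m.round().astype(int),end=' ')
  print()
E
```

```text
-70 [148 160 170] -67 [135 146 154] -64 [115 126 138] -61 [ 73  95 142] -58 [ 53  98 186] -55 [ 52 100 191] -52 [ 54  75 126] -49 [51 55 64] -46 [51 53 56] -43 [ 90  95 101] -40 [149 157 166] -37 [133 139 146] -34 [160 168 176] -31 [183 193 201] -28 [183 194 202] -25 [183 193 202] -22 [182 193 201] -19 [182 193 201] -16 [183 193 202] -13 [186 196 205] -10 [173 184 190] -7 [117 133 121] -4 [ 80 102  75] -1 [ 77 100  71] 2 [ 79 102  73] 5 [ 79 102  73] 8 [ 79 101  73] 11 [ 77 100  71] 14 [75 97 68] 17 [ 88 108  86] 20 [145 158 158] 23 [178 188 198] 26 [181 191 202] 29 [180 190 201] 32 [180 190 200] 35 [162 171 180] 38 [145 157 166] 41 [148 161 171] 44 [150 164 174] 47 [149 163 174] 50 [150 162 173] 53 [149 162 172] 
-32 [152 165 175] -29 [151 165 175] -26 [151 166 176] -23 [151 165 175] -20 [141 154 163] -17 [141 150 156] -14 [168 179 183] -11 [177 188 194] -8 [176 187 193] -5 [173 184 189] -2 [172 183 190] 1 [173 184 191] 4 [175 185 193] 7 [174 185 191] 10 [172 184 190] 13 [176 187 195] 16 [164 174 181] 19 [108 115 120] 22 [78 84 87] 25 [ 91  98 104] 28 [ 95 104 110] 31 [ 93 101 107] 
-32 [150 163 173] -29 [151 163 174] -26 [149 162 173] -23 [150 163 174] -20 [140 152 161] -17 [145 155 160] -14 [166 178 182] -11 [168 180 185] -8 [163 176 180] -5 [162 174 178] -2 [163 174 179] 1 [161 173 178] 4 [165 176 181] 7 [158 170 174] 10 [160 172 176] 13 [162 174 179] 16 [140 151 155] 19 [ 95 103 106] 22 [103 110 118] 25 [120 130 139] 28 [123 134 141] 31 [124 135 143]
```

```bash
python3 - <<'E'
import cv2
def z(src,x0,y0,x1,y1,f,out):
    a=cv2.imread(src)[y0:y1,x0:x1]; b=cv2.resize(a,None,fx=f,fy=f,interpolation=cv2.INTER_CUBIC)
    for x in range(x0,x1,10):
        cv2.line(b,((x-x0)*f,0),((x-x0)*f,6),(0,0,255),1); cv2.putText(b,str(x),((x-x0)*f,18),0,.4,(0,0,255),1)
    for y in range(y0,y1,10):
        cv2.line(b,(0,(y-y0)*f),(6,(y-y0)*f),(0,0,255),1); cv2.putText(b,str(y),(8,(y-y0)*f+4),0,.4,(0,0,255),1)
    cv2.imwrite(out,b)
z('pics/top0.png',290,140,390,220,8,'pics/tC.png')
z('pics/side0.png',240,110,340,220,5,'pics/sC.png')
E
```

```text
(no output)
```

View pics/tC.png

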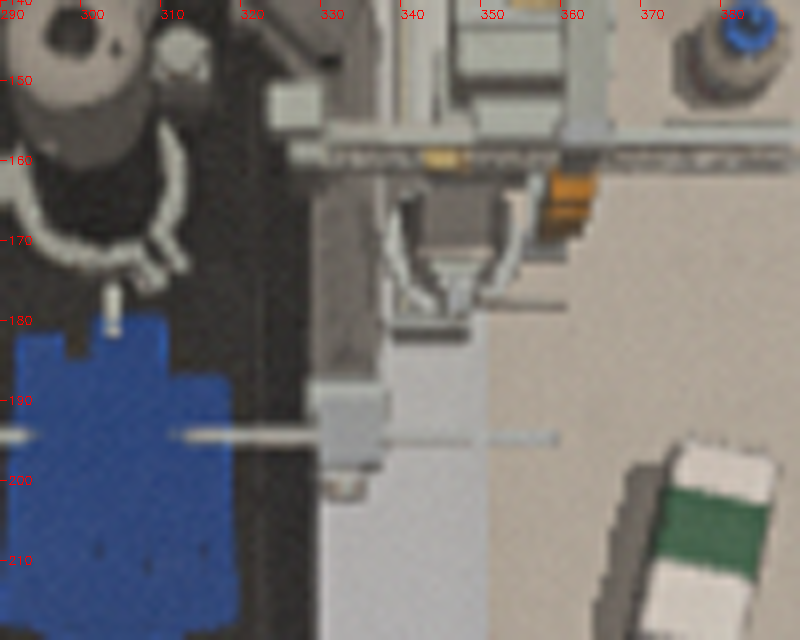

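View pics/sC.png

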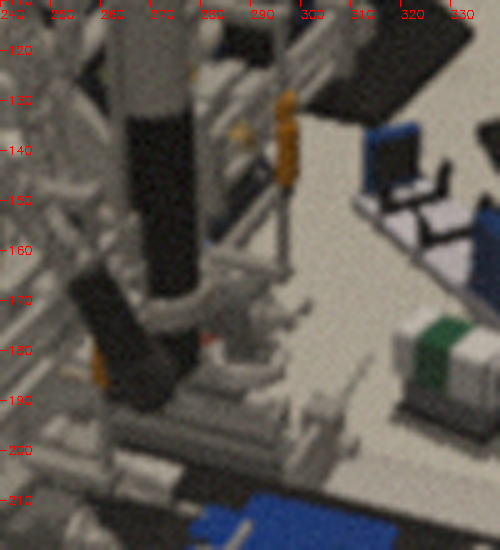

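```bash
python3 - <<'E'
from h import *
_,Kt,Tt=load('top'); _,Ks,Ts=load('side')
print(tri(ray(Kt,Tt,(359.2,194.5)),ray(Ks,Ts,(313.7,181.2))))
E
```

```text
(array([ 0.4834123 , -0.1863401 ,  0.07122155]), np.float64(0.0012185563328668974))
```

>>> apply_moves --commands '[[[2.5, 3.0, 0, -0.05], [2.5, 3.0, 0, -0.05], [2.5, 3.0, 0, -0.05], [2.5, 3.0, 0, -0.05], [2.5, 3.0, 0, -0.05], [2.5, 3.0, 0, -0.05], [2.5, 3.0, 0, -0.05], [2.5, 3.0, 0, -0.05], [2.5, 3.0, 0, -0.05], [2.5, 3.0, 0, -0.05], [2.1, 3.5, 0, 0], [0, 0, -2, 0], [0, 0, -4, 0], [0, 0, -4, 0], [0, 0, 0, 0], [0, 0, 0, 0]]]' --claw 65 --newtons 25

```text
time: 2.1
tcp_pos: [0.4438, -0.2398, 0.3062]
ee_rot: [0.995, -0.104, 0.001, 0.0]
contact_force: [-0.7, 0.4, 1.7]
gripper_width: 0.057
```

```bash
cat > look.py <<'E'
import sys
from workcell import readout, optics
import cv2, numpy as np
k=sys.argv[1]
for n in ['side','top']:
    c=optics.read_camera(n); np.savez(f'{n}{k}.npz',img=c['color'],K=c['mtx'],T=c['camera_from_world'])
    im=c['color']; a=im[100:220,280:420] if n=='side' else im[135:265,340:500]
    cv2.imwrite(f'pics/{n}{k}.png',cv2.resize(a,None,fx=4.5,fy=4.5,interpolation=cv2.INTER_CUBIC))
s=readout.get_state(); q=s['ee_rot']; print(s['time'],s['tcp_pos'].round(4),'yaw',2*np.arctan2(q[1],q[0]),s['contact_force'],s['gripper_width'],np.round(s['joints'],2))
E
python3 look.py 1
```

```text
2.2 [ 0.444  -0.2399  0.3071] yaw -0.20831373676933848 [-0.5232754   0.63033762 -0.22427643] 0.05703553323041749 [-0.56 -0.17  1.65  0.    1.65  1.22]
```

View pics/side1.png

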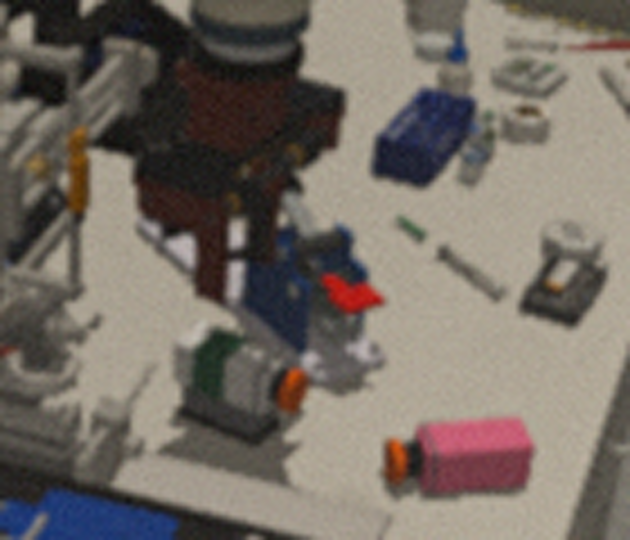

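View pics/top1.png

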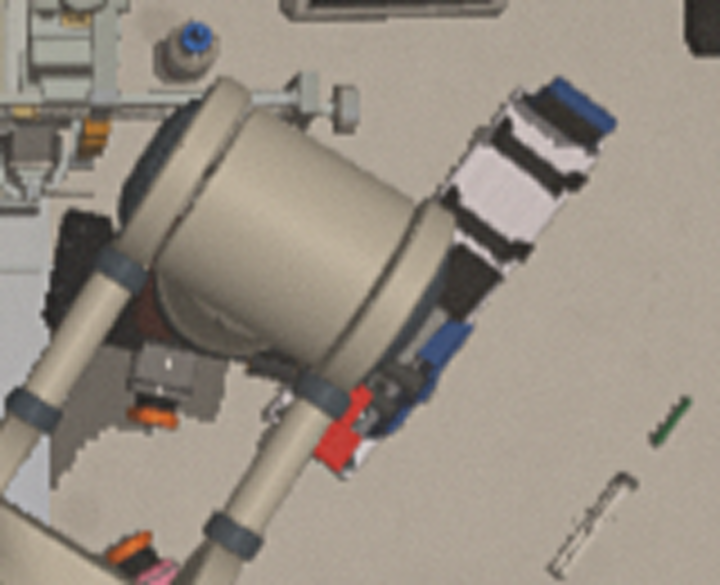

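```bash
python3 - <<'E'
from h import *
_,K,T=load('top')
f=lambda x,y:(340+x/4.5,135+y/4.5)
for z in (.36,.40,.44):
  print(z,[onz(K,T,f(*p),z).round(3)[:2].tolist() for p in ((235,80),(125,180),(160,270),(450,215),(330,370),(60,230),(290,100))])
print([onz(K,T,f(*p),.25).round(3)[:2].tolist() for p in ((250,105),(300,80),(300,120),(355,110))])
E
```

```text
0.36 [[0.538, -0.239], [0.488, -0.184], [0.443, -0.201], [0.471, -0.343], [0.394, -0.283], [0.463, -0.152], [0.528, -0.266]]
0.4 [[0.529, -0.233], [0.481, -0.18], [0.438, -0.196], [0.464, -0.333], [0.391, -0.275], [0.457, -0.149], [0.519, -0.259]]
0.44 [[0.52, -0.227], [0.474, -0.176], [0.433, -0.192], [0.458, -0.323], [0.387, -0.267], [0.451, -0.147], [0.511, -0.252]]
[[0.55, -0.263], [0.564, -0.291], [0.542, -0.29], [0.547, -0.321]]
```

```bash
python3 - <<'E'
import numpy as np, cv2
im=np.load('side1.npz')['img']; cv2.imwrite('pics/side1f.png',cv2.resize(im[0:220,220:450],None,fx=2.7,fy=2.7,interpolation=cv2.INTER_CUBIC))
E
```

```text
(no output)
```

View pics/side1f.png

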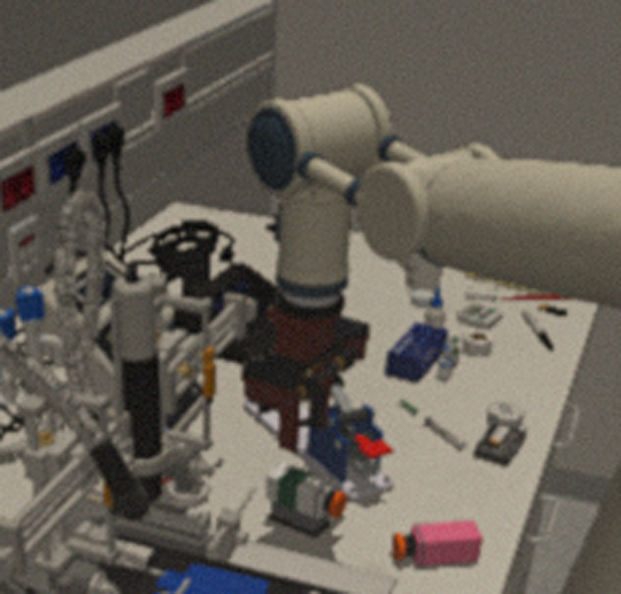

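The side view shows the wrist cylinder well above the frame arm. The open fingers straddle the cartridge, so I'll descend and grip.

>>> apply_moves --commands '[[[0, 0, -3, 0], [0, 0, -3, 0], [0, 0, -2, 0], [0, 0, -1, 0], [0, 0, 0, 0], [0, 0, 0, 0]]]'

```text
time: 2.95
tcp_pos: [0.444, -0.2399, 0.2159]
ee_rot: [0.995, -0.104, 0.001, 0.0]
contact_force: [-0.4, 0.6, 0.4]
gripper_width: 0.0571
```

>>> apply_moves --commands '[[[0, 0, 0, 0], [0, 0, 0, 0], [0, 0, 0, 0], [0, 0, 0, 0], [0, 0, 0, 0], [0, 0, 0, 0]]]' --claw 20 --newtons 25

```text
time: 3.7
tcp_pos: [0.4437, -0.2397, 0.2152]
ee_rot: [0.995, -0.104, 0.0, 0.0]
contact_force: [0.1, 1.2, 5.0]
gripper_width: 0.0378
```

```bash
python3 look.py 2
```

```text
3.8 [ 0.4437 -0.2397  0.2151] yaw -0.2081400080497094 [0.19049455 0.69616049 5.52254325] 0.03782733963568018 [-0.56 -0.12  1.78  0.    1.48  1.22]
```

View pics/side2.png

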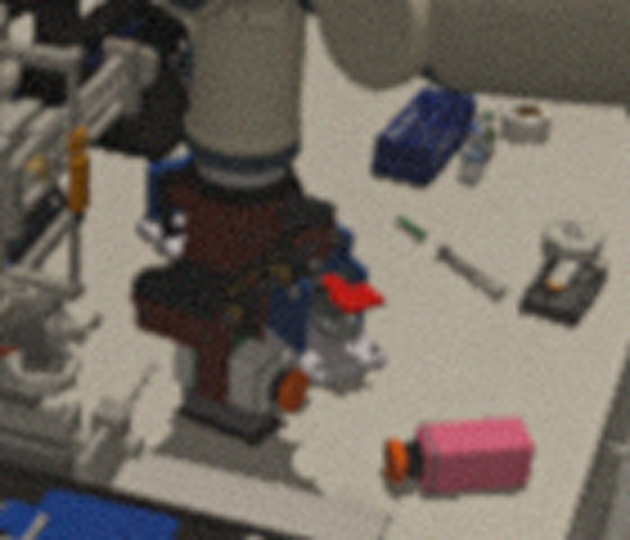

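>>> apply_moves --commands '[[[0, 0, 1, 0], [0, 0, 2, 0], [0, 0, 3, 0], [0, 0, 3.5, 0], [0, 0, 3.5, 0], [0, 0, 3, 0], [-1.2, -2, 0.5, -0.05], [-1.5, -3, 0, -0.06], [-1.5, -3, 0, -0.06], [-1.2, -2.5, 0, -0.06], [-1, -1.5, 0, -0.06], [0, 0, 0, 0], [0, 0, 0, 0]]]'

```text
time: 5.42
tcp_pos: [0.3799, -0.3591, 0.3799]
ee_rot: [0.969, -0.246, 0.0, -0.0]
contact_force: [0.1, 0.6, -2.4]
gripper_width: 0.0378
```

```bash
python3 look.py 3
```

```text
5.525 [ 0.3801 -0.3589  0.3798] yaw -0.4964716921208148 [ 0.27129313  0.31195126 -1.79083299] 0.03782754932130709 [-0.82 -0.12  1.48  0.    1.78  1.25]
```

View pics/side3.png

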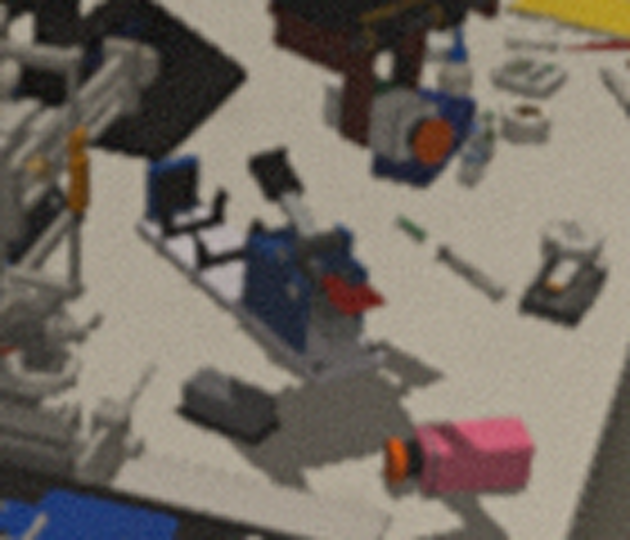

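View pics/top3.png

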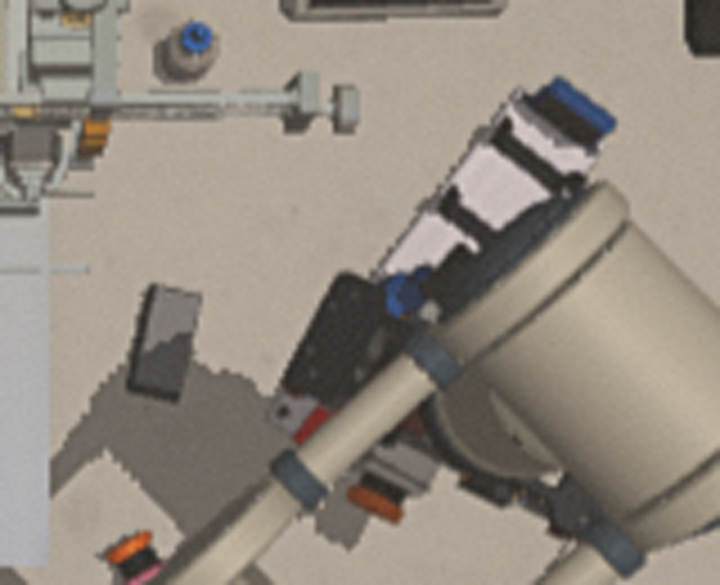

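>>> apply_moves --commands '[[[2, -1.3, 0, -0.02], [2.7, -1.8, 0, -0.03], [2.7, -1.8, 0, -0.03], [2.7, -1.8, 0, -0.03], [2.7, -1.8, 0, -0.03], [2, -1.3, 0, -0.0325], [1.33, -0.8, 0, 0], [0, 0, -2, 0], [0, 0, -3, 0], [0, 0, -3, 0], [0, 0, -2, 0], [0, 0, -1, 0], [0, 0, 0, 0], [0, 0, 0, 0]]]'

```text
time: 7.28
tcp_pos: [0.5411, -0.4658, 0.2714]
ee_rot: [0.944, -0.329, 0.001, 0.0]
contact_force: [-0.0, 0.4, -1.1]
gripper_width: 0.0378
```

```bash
python3 look.py 4
```

```text
7.375 [ 0.5411 -0.4659  0.2714] yaw -0.670777377078131 [-0.29102048 -0.31540038 -1.44024389] 0.038082523866930555 [-0.76  0.41  1.09  0.    1.63  1.48]
```

View pics/side4.png

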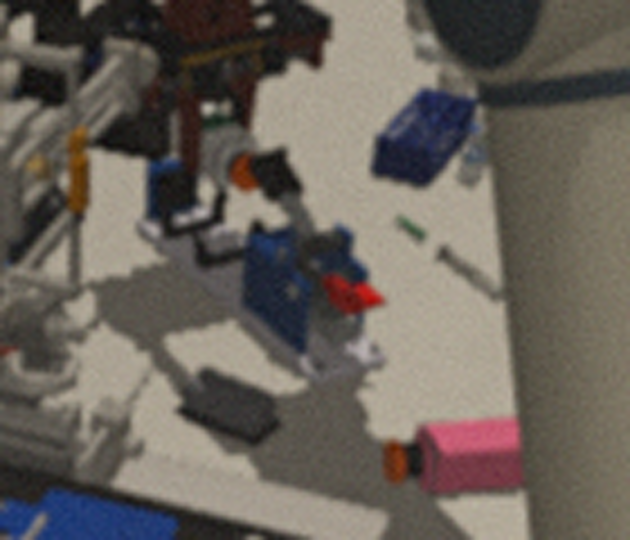

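View pics/top4.png

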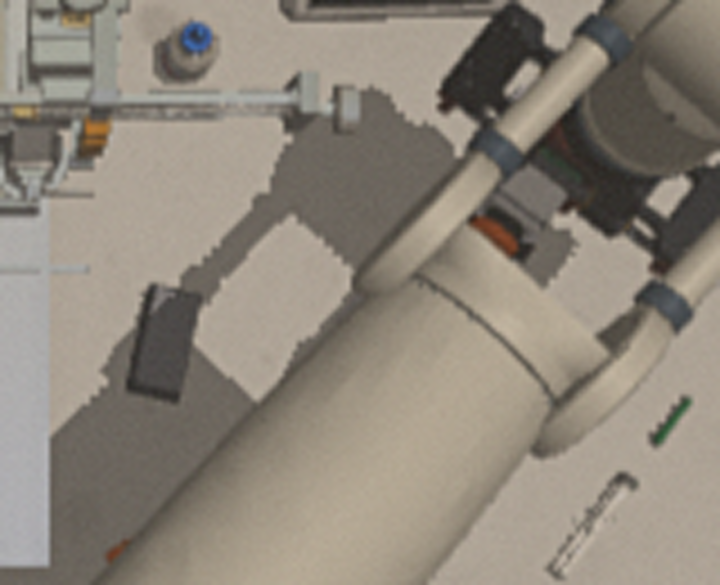

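```bash
python3 - <<'E'
from h import *
for n in('top','side'):
  im,K,T=load(n,'4'); p=proj(K,T,[.4975,-.4314,.105]); x0,y0=(340,135) if n=='top' else (280,100)
  print(n,p,((p[0]-x0)*4.5,(p[1]-y0)*4.5))
  hsv=cv2.cvtColor(im,cv2.COLOR_BGR2HSV); print(comp(cv2.inRange(hsv,(4,150,90),(20,255,255)),(280,100,500,270)))
E
```

```text
top [448.5877985  188.13794827] (np.float64(488.6450932338937), np.float64(239.12076719569887))
[([359, 162, 5, 3, 13], [360.85, 163.15]), ([445, 184, 10, 7, 27], [450.04, 186.63])]
side [334.8846664  138.18209705] (np.float64(246.98099881399898), np.float64(171.81943673685362))
[([295, 129, 4, 17, 44], [296.57, 136.5]), ([332, 135, 5, 7, 23], [333.65, 138.57]), ([366, 198, 4, 9, 30], [367.53, 202.33])]
```

>>> apply_moves --commands '[[[0.06, 0.08, -1.5, 0], [0, 0, -2, 0], [0, 0, -1.5, 0], [0, 0, -1, 0], [0, 0, -0.5, 0], [0, 0, -0.3, 0], [0, 0, 0, 0]]]'

```text
time: 8.25
tcp_pos: [0.5416, -0.4649, 0.202]
ee_rot: [0.944, -0.329, 0.0, 0.0]
contact_force: [-0.4, 0.0, -2.3]
gripper_width: 0.0381
```

```bash
python3 look.py 5
```

```text
8.35 [ 0.5416 -0.465   0.2024] yaw -0.6706917296222038 [ 0.02849445  0.30538768 -1.51444675] 0.03797175490961429 [-0.76  0.44  1.18  0.    1.52  1.48]
```

View pics/side5.png

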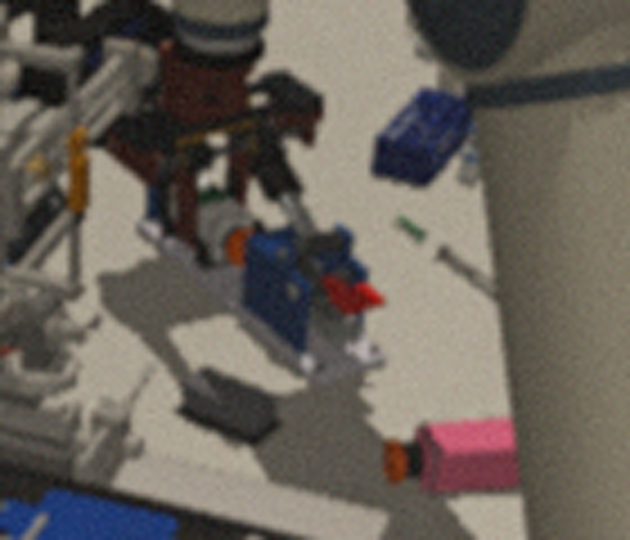

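>>> apply_moves --commands '[[[0, 0, -0.1, 0], [0, 0, -0.1, 0], [0, 0, 0, 0]]]'

```text
time: 8.72
tcp_pos: [0.5416, -0.4649, 0.2012]
ee_rot: [0.944, -0.329, 0.001, 0.0]
contact_force: [-0.8, 1.8, 5.8]
gripper_width: 0.0379
```

>>> apply_moves --commands '[[[0, 0, 0, 0], [0, 0, 0, 0], [0, 0, 0, 0], [0, 0, 2, 0], [0, 0, 3, 0], [0, 0, 4, 0], [0, 0, 5, 0], [0, 0, 3, 0], [0, 0, 0, 0], [0, 0, 0, 0]]]' --claw 65

```text
time: 9.98
tcp_pos: [0.5414, -0.4648, 0.3684]
ee_rot: [0.944, -0.329, -0.001, -0.0]
contact_force: [0.8, -0.5, 0.6]
gripper_width: 0.0569
```

```bash
python3 look.py 6
```

```text
10.075 [ 0.5415 -0.4648  0.3669] yaw -0.6706485132340017 [-0.71510715  0.05587737 -1.08023728] 0.05684852196315071 [-0.76  0.41  0.93 -0.    1.81  1.48]
```

View pics/side6.png

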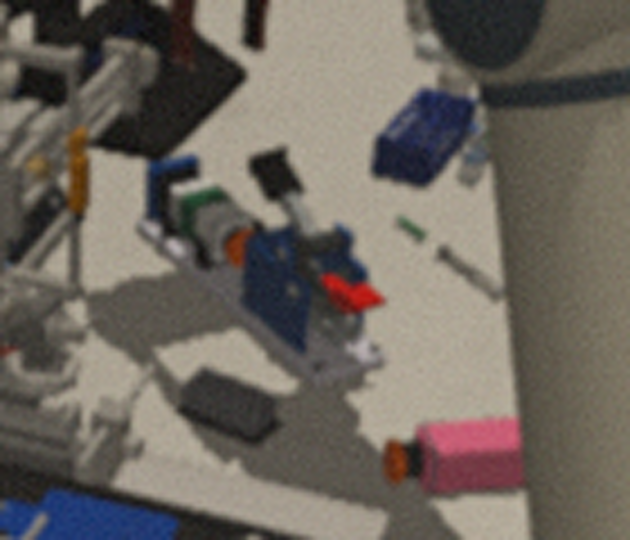

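>>> apply_moves --commands '[[[-1.5, 1.18, 0, 0], [-2.5, 1.98, 0, 0], [-2.5, 1.98, 0, 0], [-1, 0.79, -1, 0], [0, 0, -2, 0], [0, 0, -1.2, 0], [0, 0, 0, 0], [0, 0, 0, 0]]]' --claw 0

```text
time: 11.08
tcp_pos: [0.4668, -0.4058, 0.3275]
ee_rot: [0.944, -0.329, -0.0, -0.0]
contact_force: [0.3, -0.6, -0.0]
gripper_width: 0.0003
```

```bash
python3 look.py 7
```

```text
11.175 [ 0.4668 -0.4058  0.3283] yaw -0.6706213768702431 [ 0.00854585  0.30430368 -0.76085177] 0.0005818308635944507 [-0.77  0.14  1.31  0.    1.69  1.47]
```

View pics/side7.png

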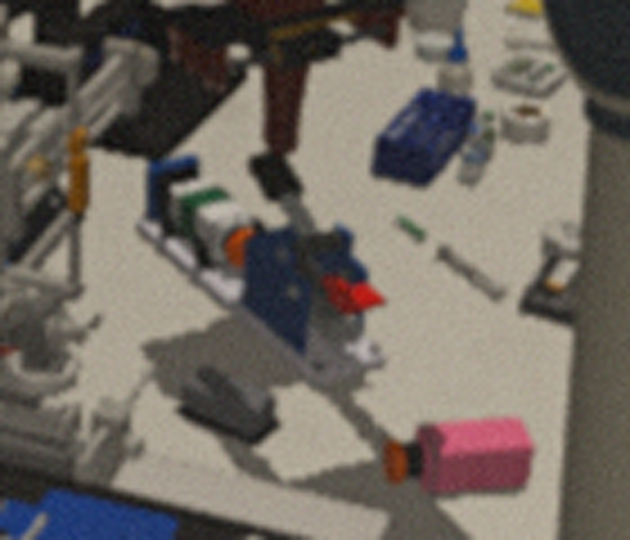

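View pics/top7.png

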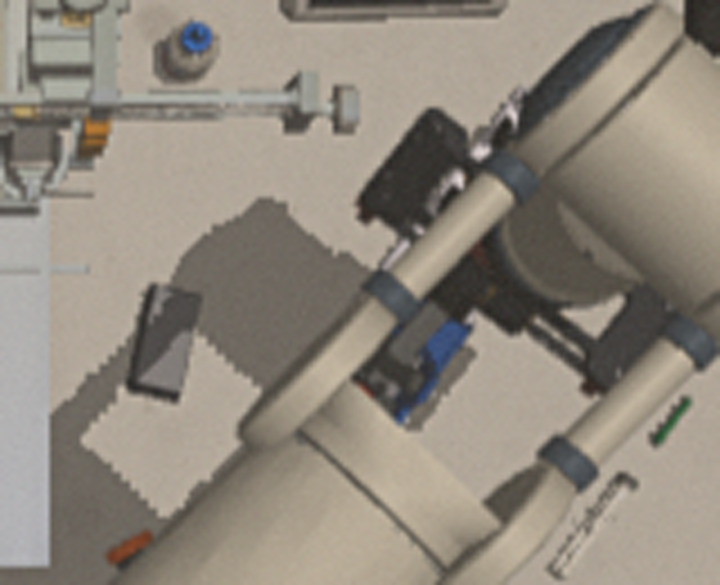

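The closed fingertips stand above the pad, with the tips at about (280,150) in the side crop. I'll make the first stroke.

>>> apply_moves --commands '[[[0, 0, -1.2, 0], [0, 0, -0.8, 0], [0, 0, -0.6, 0], [0, 0, -0.6, 0], [0, 0, -0.6, 0]]]'

```text
time: 11.8
tcp_pos: [0.4667, -0.4057, 0.2901]
ee_rot: [0.944, -0.329, 0.001, 0.0]
contact_force: [0.7, -1.3, 4.5]
gripper_width: 0.0006
```

>>> apply_moves --commands '[[[0, 0, -0.6, 0], [0, 0, -0.5, 0], [0, 0, -0.3, 0]]]'

```text
time: 12.18
tcp_pos: [0.4669, -0.4059, 0.2766]
ee_rot: [0.944, -0.329, 0.002, 0.001]
contact_force: [0.3, -0.6, 14.0]
gripper_width: 0.0007
```

```bash
python3 look.py 8
```

```text
12.275 [ 0.4669 -0.4058  0.2771] yaw -0.670637111831369 [ 2.17446109 -0.83687114  6.57518355] 0.0004272976477943528 [-0.77  0.15  1.39  0.    1.6   1.47]
```

View pics/side8.png

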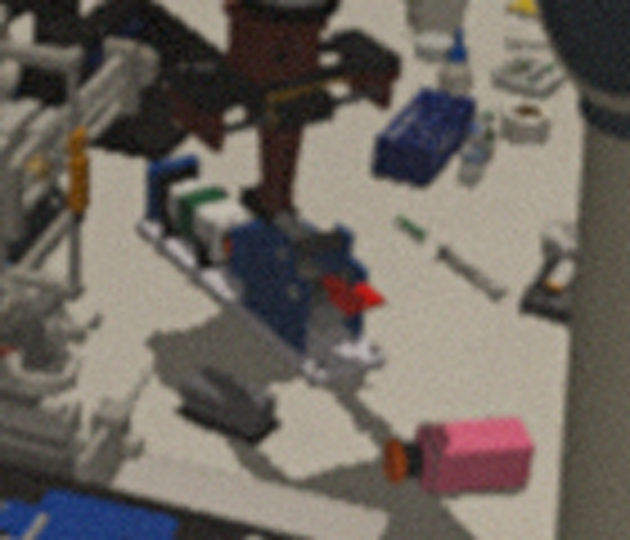

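>>> apply_moves --commands '[[[0, 0, -0.2, 0], [0, 0, -0.1, 0], [0, 0, 0, 0]]]'

```text
time: 12.65
tcp_pos: [0.4668, -0.4057, 0.2765]
ee_rot: [0.944, -0.329, 0.002, 0.001]
contact_force: [-2.2, 1.4, 16.1]
gripper_width: 0.0005
```

>>> apply_moves --commands '[[[0, 0, 1, 0], [0, 0, 1.5, 0], [0, 0, 1.5, 0], [0, 0, 1.3, 0], [0, 0, 0, 0], [0, 0, 0, 0]]]'

```text
time: 13.4
tcp_pos: [0.4665, -0.4055, 0.325]
ee_rot: [0.944, -0.329, -0.0, -0.0]
contact_force: [-0.6, -0.1, -0.2]
gripper_width: 0.0007
```

```bash
python3 look.py 9
```

```text
13.5 [ 0.4665 -0.4055  0.3246] yaw -0.6706493338388111 [ 0.2505972  -0.34372495  0.12295853] 0.0005348595935486837 [-0.77  0.14  1.32  0.    1.68  1.47]
```

View pics/side9.png

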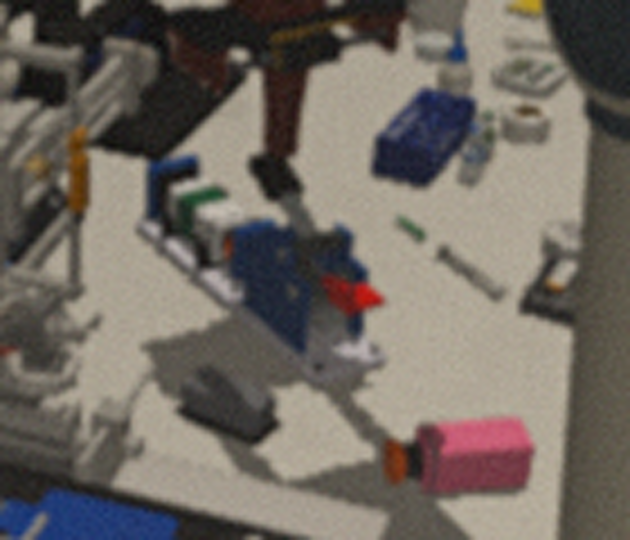

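>>> apply_moves --commands '[[[0, 0, -1.2, 0], [0, 0, -0.8, 0], [0, 0, -0.6, 0], [0, 0, -0.6, 0], [0, 0, -0.6, 0], [0, 0, -0.6, 0], [0, 0, -0.5, 0], [0, 0, -0.3, 0], [0, 0, 0, 0]]]'

```text
time: 14.62
tcp_pos: [0.4675, -0.4063, 0.277]
ee_rot: [0.944, -0.329, 0.004, 0.002]
contact_force: [3.4, -3.2, 9.8]
gripper_width: 0.0003
```

>>> apply_moves --commands '[[[0, 0, -0.2, 0], [0, 0, -0.1, 0], [0, 0, 0, 0], [0, 0, 1, 0], [0, 0, 1.5, 0], [0, 0, 1.5, 0], [0, 0, 1.5, 0], [0, 0, 0, 0], [0, 0, 0, 0]]]'

```text
time: 15.75
tcp_pos: [0.4665, -0.4055, 0.325]
ee_rot: [0.944, -0.329, -0.0, -0.0]
contact_force: [0.7, -0.2, -0.5]
gripper_width: 0.0007
```

```bash
python3 look.py 10
```

```text
15.85 [ 0.4664 -0.4055  0.3246] yaw -0.670741594529742 [ 0.04882185  0.23986448 -0.80584111] 0.00035363565899043225 [-0.77  0.14  1.32  0.    1.68  1.47]
```

View pics/side10.png

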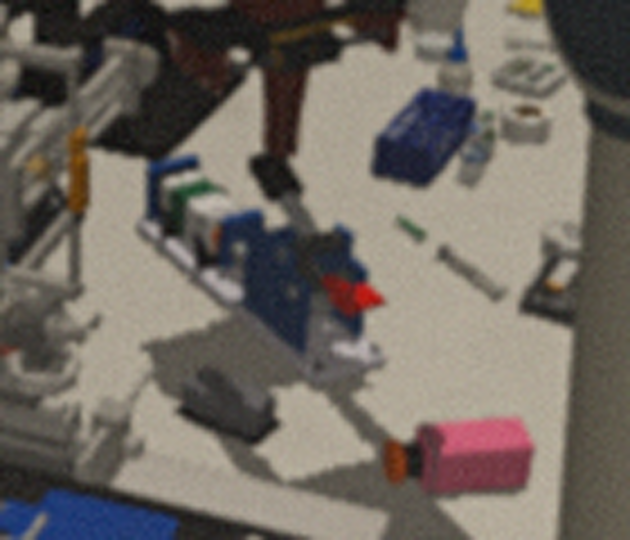

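>>> apply_moves --commands '[[[0, 0, -1.2, 0], [0, 0, -0.6, 0], [0, 0, -0.4, 0], [0, 0, -0.4, 0], [0, 0, 0, 0]]]'

```text
time: 16.48
tcp_pos: [0.4668, -0.4058, 0.3012]
ee_rot: [0.944, -0.329, 0.002, 0.001]
contact_force: [1.4, 0.1, 6.2]
gripper_width: 0.0003
```

>>> apply_moves --commands '[[[0, 0, -0.3, 0], [0, 0, -0.3, 0], [0, 0, 0, 0]]]'

```text
time: 16.85
tcp_pos: [0.4671, -0.4059, 0.2981]
ee_rot: [0.944, -0.329, 0.004, 0.002]
contact_force: [0.6, 0.1, 14.8]
gripper_width: 0.0006
```

>>> apply_moves --commands '[[[0, 0, -0.2, 0], [0, 0, -0.2, 0], [0, 0, 0, 0]]]'

```text
time: 17.23
tcp_pos: [0.4671, -0.4059, 0.2968]
ee_rot: [0.944, -0.329, 0.005, 0.002]
contact_force: [-1.2, 1.3, 23.0]
gripper_width: 0.0006
```

```bash
python3 look.py 11
```

```text
17.325 [ 0.4671 -0.4059  0.2968] yaw -0.6704583421807214 [-1.84684356  3.23963333 24.1214063 ] 0.0002513585444538128 [-0.77  0.14  1.37  0.    1.62  1.47]
```

View pics/side11.png

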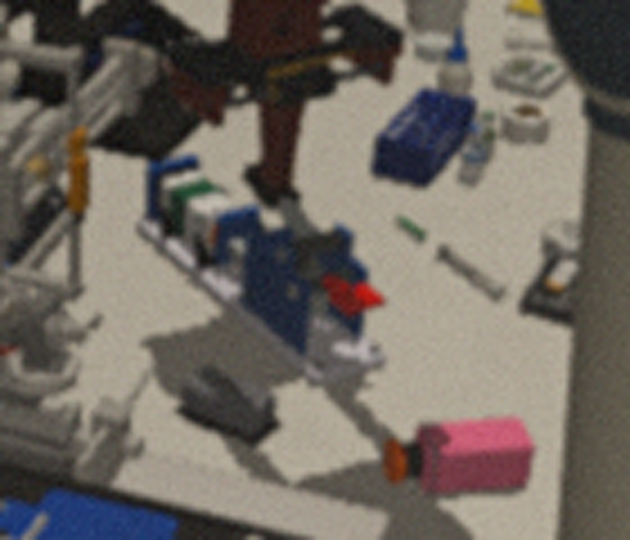

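>>> apply_moves --commands '[[[0, 0, -0.2, 0], [0, 0, 0, 0], [0, 0, 0, 0]]]'

```text
time: 17.7
tcp_pos: [0.4671, -0.4059, 0.2962]
ee_rot: [0.944, -0.329, 0.006, 0.003]
contact_force: [-3.2, 3.8, 27.2]
gripper_width: 0.0001
```

>>> apply_moves --commands '[[[0, 0, 1, 0], [0, 0, 2, 0], [0, 0, 2, 0], [0, 0, 2, 0], [-1.3, 1.05, 0, 0], [-2.5, 2, 0, 0], [-2.5, 2, 0, 0], [-1.7, 1.3, 0, 0], [-0.8, 0.6, 0, 0], [0, 0, -3, 0], [0, 0, -3, 0], [0, 0, -1.5, 0], [0, 0, 0, 0], [0, 0, 0, 0]]]'

```text
time: 19.45
tcp_pos: [0.3788, -0.3364, 0.284]
ee_rot: [0.944, -0.329, 0.001, 0.0]
contact_force: [0.7, -0.0, 0.3]
gripper_width: 0.0003
```

```bash
python3 look.py 12
```

```text
19.55 [ 0.3788 -0.3363  0.2842] yaw -0.6706870766202049 [ 0.07359154 -0.49271981  0.15775319] 0.00041078038493076377 [-0.79 -0.15  1.68  0.    1.61  1.45]
```

View pics/side12.png

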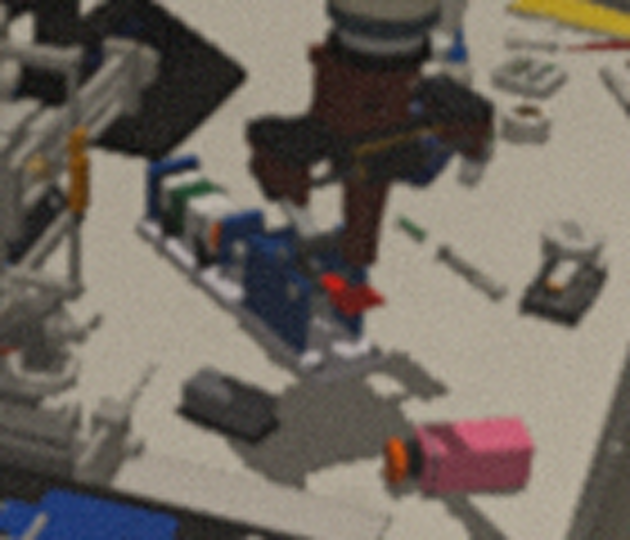

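View pics/top12.png

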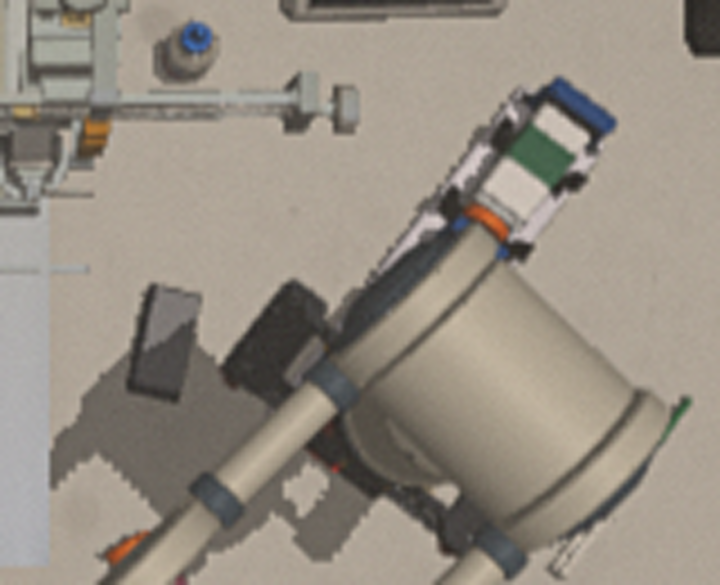

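```bash
python3 - <<'E'
import numpy as np, cv2
a=np.load('top12.npz')['img'][148:196,434:482]; b=np.load('side12.npz')['img'][128:168,308:348]
cv2.imwrite('pics/f12.png',np.hstack([cv2.resize(a,(400,400),interpolation=cv2.INTER_CUBIC),cv2.resize(b,(400,400),interpolation=cv2.INTER_CUBIC)]))
E
```

```text
(no output)
```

View pics/f12.png

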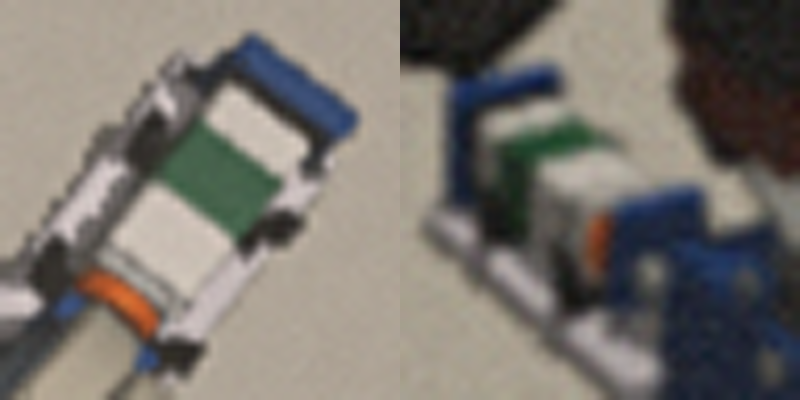

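The flange now sits against the body, with no black stem visible between them. Next is the release lever.

>>> apply_moves --commands '[[[0, 0, -1, 0], [0, 0, -1, 0], [0, 0, -0.6, 0], [0, 0, -0.4, 0], [0, 0, -0.4, 0], [0, 0, 0, 0]]]'

```text
time: 20.3
tcp_pos: [0.378, -0.3356, 0.2487]
ee_rot: [0.944, -0.329, -0.001, -0.0]
contact_force: [-3.8, 4.3, 5.2]
gripper_width: 0.0004
```

>>> apply_moves --commands '[[[0, 0, -0.2, 0], [0, 0, -0.2, 0], [0, 0, 0, 0], [0, 0, 0, 0]]]'

```text
time: 20.8
tcp_pos: [0.3779, -0.3356, 0.2479]
ee_rot: [0.944, -0.329, -0.001, -0.0]
contact_force: [-10.6, 10.8, 20.1]
gripper_width: 0.0005
```

```bash
python3 look.py 13
```

```text
20.9 [ 0.3779 -0.3355  0.2479] yaw -0.6706491367734808 [-10.95967252   8.80384822  20.30933048] 0.0007704114736909649 [-0.79 -0.14  1.73 -0.    1.55  1.45]
```

View pics/side13.png

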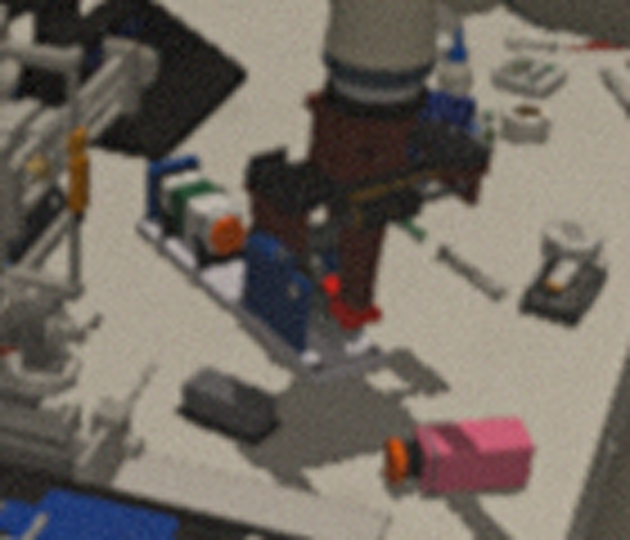

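The jaw has slid back. I'll hold a little longer, then lift and withdraw.

>>> apply_moves --commands '[[[0, 0, 0.2, 0], [0, 0, 0, 0], [0, 0, 0, 0], [0, 0, 0, 0], [0, 0, 0, 0], [0, 0, 0, 0], [0, 0, 0, 0], [0, 0, 0, 0], [0, 0, 1, 0], [0, 0, 3, 0], [0, 0, 4, 0], [0, 0, 4, 0], [-1.5, -3, 2, 0], [-1, -4, 0, 0], [-1, -4, 0, 0], [0, -4, 0, 0], [0, -4, 0, 0], [0, 0, 0, 0], [0, 0, 0, 0]]]'

```text
time: 23.28
tcp_pos: [0.3436, -0.5257, 0.3863]
ee_rot: [0.944, -0.329, -0.0, -0.0]
contact_force: [-0.8, -1.2, 0.0]
gripper_width: 0.0006
```

```bash
python3 look.py 14; python3 - <<'E'
import numpy as np, cv2
a=np.load('top14.npz')['img'][145:245,390:490]; b=np.load('side14.npz')['img'][120:180,305:365]
cv2.imwrite('pics/f14.png',np.hstack([cv2.resize(a,(400,400),interpolation=cv2.INTER_CUBIC),cv2.resize(b,(400,400),interpolation=cv2.INTER_CUBIC)]))
c=np.load('top14.npz')['img']; cv2.imwrite('pics/full14.png',c)
E
```

```text
23.375 [ 0.3438 -0.5251  0.3872] yaw -0.6697451708621588 [-0.2869455  -0.23543834 -0.09936756] 0.0004068793006064528 [-1.05  0.16  1.18  0.    1.79  1.2 ]
```

View pics/f14.png

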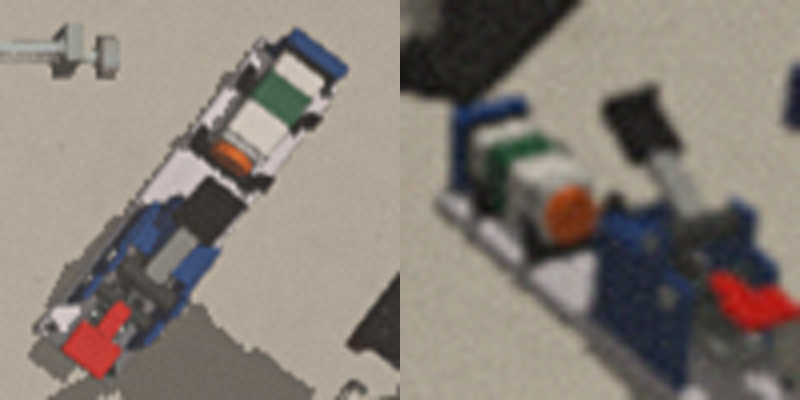

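View pics/full14.png

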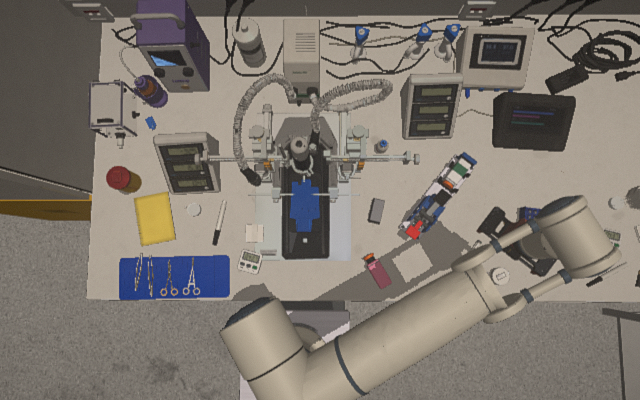

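```bash
python3 - <<'E'
from h import *
c={}
for n,r in(('top',(430,150,480,205)),('side',(310,130,350,165))):
  im,K,T=load(n,'14'); hsv=cv2.cvtColor(im,cv2.COLOR_BGR2HSV); q=comp(cv2.inRange(hsv,(4,130,90),(20,255,255)),r); print(n,q); c[n]=ray(K,T,max(q,key=lambda a:a[0][4])[1])
p,g=tri(c['top'],c['side']); u=np.array([.784,-.62]); d=p[:2]-[.5323,-.4577]; print(p,g,d@u,d@[.62,.784])
im,K,T=load('top','14')
O=np.array([.5323,-.4577,.054]);U=np.array([.784,-.62,0]);V=np.array([.62,.784,0])
for s in range(-40,80,2):
  m=np.mean([cv2.getRectSubPix(im,(1,1),tuple(map(float,proj(K,T,O+U*s/1000+V*w/1000))))[0,0] for w in(-5,0,5)],axis=0); print(s,m.round().astype(int),end=' ')
E
```

```text
top [([443, 181, 10, 8, 38], [448.13, 183.95])]
side [([327, 148, 8, 8, 46], [330.02, 151.54])]
[ 0.5201281 -0.4497978  0.0345111] 0.0009566357340544064 -0.014442129510529776 -0.0013512563364317517
-40 [143 145 153] -38 [171 173 182] -36 [136 138 145] -34 [88 89 94] -32 [55 59 65] -30 [42 49 63] -28 [44 56 81] -26 [46 60 92] -24 [ 47  63 100] -22 [ 47  73 129] -20 [ 49  91 176] -18 [ 50 100 198] -16 [ 51  99 194] -14 [ 77 107 168] -12 [121 132 154] -10 [147 154 161] -8 [146 151 156] -6 [141 147 154] -4 [157 165 174] -2 [176 186 197] 0 [185 195 207] 2 [184 194 206] 4 [182 194 205] 6 [181 192 203] 8 [181 191 202] 10 [182 192 202] 12 [182 192 203] 14 [183 193 205] 16 [184 193 205] 18 [185 195 207] 20 [172 183 191] 22 [140 154 152] 24 [101 120 103] 26 [ 77 100  72] 28 [75 99 69] 30 [ 76 100  71] 32 [ 78 100  72] 34 [ 78 100  72] 36 [ 78 100  72] 38 [78 99 72] 40 [77 99 70] 42 [76 98 69] 44 [75 97 67] 46 [ 79 101  74] 48 [ 98 117 100] 50 [141 154 153] 52 [174 184 194] 54 [179 190 201] 56 [181 192 202] 58 [180 191 202] 60 [183 192 203] 62 [182 192 204] 64 [166 176 187] 66 [119 127 136] 68 [71 77 83] 70 [53 54 56] 72 [67 56 52] 74 [93 68 56] 76 [110  76  60] 78 [116  78  59]
```

```bash
python3 -c "
from workcell import arm
print(arm.close_job())"
```

```text
the job is handed in; nothing more can be done
None
```

The plug is pressed home, the jaw is fully back, and the cartridge lies in the saddles against the anvil. I handed the job in at about 23.4 s of the 58 s allowed.

**What I did:** I gripped the green-banded cartridge on its stand and carried it round in front of the frame. I laid it in the saddles with the plug towards the moving jaw. I gave the trigger two full strokes, then a third that went hard part-way at about 27 N. I held the red lever down for over a second, then drew the arm well clear.

**Last checks:**
- **Plug:** in the top view the orange flange meets the white body with no black stem showing between them. Before pressing, the stem was clearly visible.
- **Cartridge:** triangulating the flange from both views puts it 34.5 mm above the bench and about 1 mm off the pressing axis, so the cartridge is properly seated.
- **Clamp:** both views show the jaw back at the housing and both levers up.
- **Other things in view:** nothing else appears to have moved.

**Limits of the checks:** one pixel is nearly 3 mm, so flush to the millimetre rests on the trigger going hard rather than on the picture. The highest wrist force I saw was about 27 N, on that third stroke. No check failed.

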